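# Hang the spare sensor plate on the empty dock

### The arm

A 6-joint arm with a two-finger parallel gripper is mounted at the origin on the work surface. World frame = base frame: x ahead of the robot, y to its left, z up, the work surface at z = 0. Lengths are in mm, angles in degrees, forces in N, time in s.
With the tool pointing down it reaches from about 350 to 850 mm from the base axis. Payload 8.1 kg.
Tool frame: the origin (TCP) lies between the finger pads; the fingertips stand 22 mm ahead of it and the grasp point (between the pads) lies 3 mm ahead of it; z points along the fingers, y is the line along which they close (so a half turn about z gives the same grasp; the last joint's range is limited). The gripper opens to 85 mm and grips with 20 to 120 N. Pads are 22 mm wide; open, the fingers measure 114 mm over their backs; the gripper's body (76 mm by 85 mm) begins 54 mm behind the grasp point. The pads swing forward as they close: fully open they stand 13 mm farther back than shut.
Start: joints at [-72.903, 7.471, 85.268, -0, 87.261, -4.893], TCP at [224.688, -556.346, 253.292] pointing down, gripper open.
Joint ranges: [-169.43, 169.43], [-51.17, 129.36], [1.28, 143.12], [-76.62, 256.62], [0, 156.53], [-152.29, 152.29]. Speed limits (degrees/s): [136.94, 136.94, 159.86, 180, 180, 180].

### API

Orientations are given as [roll, pitch, yaw] about the fixed x, y, z axes, in that order (R = Rz(yaw) Ry(pitch) Rx(roll)).
In Python, from bench import sense, snapshot, calibration, hand_in gives the robot as it stands.
- The arm moves only by the shell command python3 -m crank 'ROWS' [FORCE]. ROWS is JSON, a list of rows, each a list of 5 numbers: the shift along the tool's x, y, z in cm, then the turn about the tool's z in rad, then the finger opening in cm, from 0 to 8.54. A call has 1 to 20 rows; each row is the pose to reach, as a shift and turn from the pose commanded when the call began, along the tool's axes at that moment; what a row does not reach only later rows make up. A row lasts 1/10 s, in which the tool goes at most 50 mm and 8.59 degrees, less where a joint would pass 70% of its speed; a pose out of reach is approached as far as the arm can. A call with a gripper value outside its range is refused whole. The fingers move at their own pace and stop on an object; FORCE is the grip in N (left out, the last holds). Time passes only in rows, so rows that repeat a pose let the fingers close. It gives the time, the measured TCP pose, the force, the opening and the grip force at its end, in the units of the state.
- sense(): the state, without advancing time (a new reading comes with each control period).
- snapshot(name): name is "side" or "top"; returns (picture, depth): 400x640x3 uint8, red, green, blue; 400x640 float32, mm along the optical axis (not along the pixel's ray), 0 where there is no reading.
- calibration(name): a dict with "fovy" (degrees; the focal length in pixels is half the picture's height over the tangent of half this angle, whatever the lens; pixels are square), "cx", "cy" (the principal point, pixels), "rvec" (rotation vector, rad) and "tvec" (3), from world to camera coordinates, as OpenCV has them. Camera axes: x right, y down, z forward; pixel columns grow to the right and rows downward; lengths in mm; the calibration is good to about 2 mm. A picture is of the moment at which its call begins. calibration takes no time and is no camera call.
- hand_in(): hands the job in; it is judged then, once.
The state is a dict: "time": time; "joint_pos": joint angles; "qd": joint speeds; "joint_efforts": joint torques, N m; "tool_pos": TCP position; "tcp_rot": TCP orientation; "ft_force": force on the tool from outside, world axes, zero at the start; "wrist_torque": the same for the moment, N m; "finger_gap": finger opening in mm; "grip_force": force on a finger pad.
Only numpy, scipy, OpenCV 4.12 (cv2) and the standard library are available. Lean on these libraries where they do the work, as an engineer would, in place of code of your own. Each camera call takes 0.05 s, during which the arm holds its last target. There are 200 camera calls.

### The job

One of the two sloping docks has no plate. Set the spare keyhole plate flat on the sloping board of that empty dock with the screw head through its round hole, grip bar uphill, and let go of it there; then push it down the slope until the screw is fully home at the end of the narrow slot and the plate holds the switch pressed. Keep off the occupied dock and leave the other things on the bench where they are.

Things in the scene. Friction and masses are not known exactly. Their poses are not given: they have to be found in the camera images.
- plate: The spare plate, loose, 0.22 to 0.42 kg: bare aluminium, 130 mm (x) by 90 mm (y), 6 mm thick, lying flat on the bench, grip bar up, with a keyhole right through it. Origin: centre of its underside; z points out of the face with the grip bar. Hung rightly, its x points up the slope and its underside lies on the board.
- plate_grip (a point): Top centre of the plate's grip bar, a black upright fin 10 mm thick (along the plate's x) and 64 mm long (along y), rising from the plate's face to 47 mm above its underside. In the plate's frame: x 38, y 0, z 47 mm.
- plate_hole (a point): Centre of the keyhole's wide part, at the underside: an octagon 28 mm across flats. In the plate's frame: x -25, y 0, z 0 mm. From it the slot, 11 mm wide, runs towards the plate's +x and ends 37 mm from this centre (x = +12 mm).
- board: Sloping aluminium board of the empty dock, fixed, 200 by 100 mm, 22 degrees from level, low end towards the robot. x up the slope, y level across it, z out of it. Origin on the surface, mid width, about 70 mm above the bench; the surface runs from x -122 to +78 mm. Friction holds a plate laid on it, so it must be pushed down. The screw stands out of the groove along y = 0.
- groove (a point): Mid groove, at the board's origin. The screw is clamped in the groove somewhere from x -18 to +18 mm of here; its place is not measured: look or feel for it. It stands square to the board: shank 8 mm in diameter, head 20 mm in diameter (bevelled to 16 at its top), underside of head 9 mm and its top 14 mm above the board. It withstands pushes below 60 N.
- switch (a joint): Travel in m of the presence switch's plunger below the screw: 0 free, 0.005 with the plate fully home, 0.006 at its stop; spring about 1 N. The plunger is a white bar 34 mm wide, 12 mm high, its uphill face 68 mm downhill of the screw's axis when free; a 16 mm high housing lies 84 to 102 mm below the screw. The plate's lower edge presses it in the last 5 mm of the slide.
- full_dock: The occupied dock, fixed: same kind of dock with a like plate already hung. Origin on the bench, under the middle of its groove; its x points up its slope. From above it covers about x -130 to +80 mm and y -50 to +50 mm; its highest point is about 130 mm above the bench. Which of the two places is occupied varies.
- profile: Bystander: loose piece of aluminium profile 160 (x) by 30 by 30 mm, origin under its centre.
- parts_bin: Bystander: loose open grey bin 150 (x) by 100 by 50 mm, origin under its centre.
- driver: Bystander: loose screwdriver lying along its x.
Not all that is in view belongs to the job. What is shaped like the plate but purple is not meant. What is shaped like the part that bears board but green is not meant.

How it is judged (in metres and radians):
On the way, in this order (a step that is already met when the one before it is completed fails the run):
1. the plate lies flat on the board with the screw head through its keyhole, let go, the switch still free (z of plate in the frame of board between -0.003 and 0.003 m and angle between the z axis of plate and the z axis of board, either way round below 0.05 rad and angle between the x axis of plate and the x axis of board, either way round below 0.12 rad and y of plate in the frame of board between -0.008 and 0.008 m and x of plate in the frame of board between -0.016 and 0.052 m and contact force between the fingers and plate below 0.1 N and value of joint switch below 0.0015 m), for 0.2 s.
2. the plate is pushed down until it holds the switch pressed (z of plate in the frame of board between -0.003 and 0.003 m and angle between the z axis of plate and the z axis of board, either way round below 0.05 rad and angle between the x axis of plate and the x axis of board, either way round below 0.12 rad and y of plate in the frame of board between -0.008 and 0.008 m and x of plate in the frame of board between -0.034 and 0.018 m and value of joint switch above 0.0035 m), for 0.2 s.
At the end, for the whole second after the job is handed in: The plate lies flat on the empty dock's board (underside within 3 mm of the surface, tilt within 0.05 rad), its x along the slope within 0.12 rad and centred across it within 8 mm, slid home so that the switch is pressed by more than 3.5 mm, at rest and let go (all of step 2 and contact force between the fingers and plate below 0.1 N and linear speed of plate below 0.01 m/s); the robot touches nothing.
It fails at once if the robot pushes the occupied dock with more than 3 N (contact force between any of the fingers, the arm and full_dock above 3 N).
It fails at once if the profile piece is moved more than 30 mm (distance of profile from where it was at the start of the episode above 0.03 m).
It fails at once if the parts bin is moved more than 30 mm (distance of parts_bin from where it was at the start of the episode above 0.03 m).
It fails at once if the screwdriver is moved more than 30 mm (distance of driver from where it was at the start of the episode above 0.03 m).
It also fails if it takes over 70 s, if anything falls off the work surface, if the arm or the gripper's body presses on something with over 40 N, if the wrist force passes 120 N, or if a joint passes its speed limit or range.

## Working session

There is one attempt and no reset: what is moved stays moved. The work goes in short steps, Python scripts to look and compute and a shell command to move; the robot and the scene stay as the last step left them, time stands still between calls to the robot, and variables do not carry over. Pictures are saved under pics/ and viewed, at most 10 in all, crops included, and the job is handed in when it is done.

```bash
ls; mkdir -p pics
cat > h.py <<'E'
import numpy as np, cv2
from bench import sense, snapshot, calibration
def K(n):
    c=calibration(n); f=200/np.tan(np.radians(c["fovy"])/2)
    R=cv2.Rodrigues(np.array(c["rvec"],float))[0]; return f,c["cx"],c["cy"],R,np.array(c["tvec"],float).ravel()
def cloud(n,d):
    f,cx,cy,R,t=K(n); v,u=np.mgrid[:d.shape[0],:d.shape[1]]
    P=np.stack([(u-cx)*d/f,(v-cy)*d/f,d],-1)
    W=(P-t)@R; W[d==0]=np.nan; return W
def proj(n,p):
    f,cx,cy,R,t=K(n); q=R@np.array(p,float)+t; return f*q[0]/q[2]+cx, f*q[1]/q[2]+cy
E
python3 - <<'E'
from h import *
for n in("top","side"):
    p,d=snapshot(n); cv2.imwrite(f"pics/{n}0.png",p[...,::-1]); np.save(f"{n}0.npy",d); np.save(f"{n}p0.npy",p)
    c=calibration(n); print(n,c,-(K(n)[3].T@K(n)[4]))
s=sense(); print(s["tool_pos"],s["tcp_rot"],s["time"],s["ft_force"])
E
```

```text
pics
top {'fovy': 50.15611918427074, 'cx': 318.5795537243525, 'cy': 198.66642667801554, 'rvec': array([ 2.22114265, -2.17352626,  0.06016567]), 'tvec': array([ -12.34555242,  573.43913179, 1182.58556979])} [ 512.56530598    3.97612257 1210.27041523]
side {'fovy': 57.57842556301063, 'cx': 317.532636409372, 'cy': 201.09394197627958, 'rvec': array([ 0.4556157 , -2.53239686,  1.43278967]), 'tvec': array([533.27555632, 168.85274862, 790.39555153])} [275.65330188 740.53616715 559.67905077]
[ 224.53567968 -555.9045195   252.3290235 ] [-1.79903827e+02 -7.40852490e-03  2.19858852e+01] 0.1 [-0.10254244 -0.06019045  0.72586888]
```

View pics/top0.png

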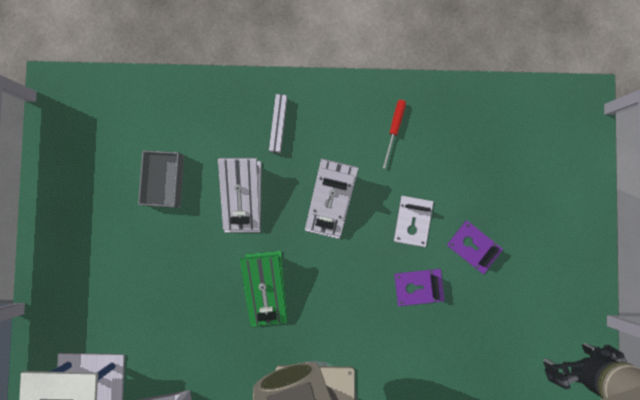

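View pics/side0.png

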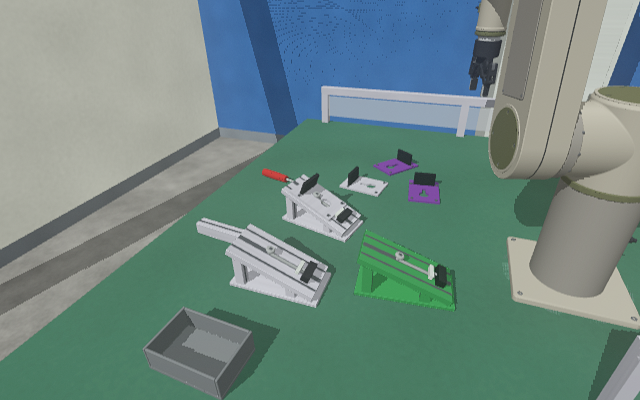

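The top view shows these candidates:
- **Plate:** bare aluminium at (413,221), which matches the description. The purple ones at (420,287) and (474,247) are decoys, and the plate at (331,197) is already hung.
- **Dock:** the empty aluminium one at (240,195). The one at (331,197) is occupied and the green one at (264,289) is a decoy.

Next I measure the plate and board, with one close crop to check the choice.

```bash
cat > m.py <<'E'
from h import *
d=np.load("top0.npy");p=np.load("topp0.npy");W=cloud("top",d)
def box(u0,u1,v0,v1):
    m=np.zeros(d.shape,bool);m[v0:v1,u0:u1]=True;return m
sat=p.max(-1).astype(int)-p.min(-1)
# plate
m=box(388,440,190,252)&(sat<25)&(d>0)
z=W[...,2]; print("bench z",np.nanmedian(z[box(420,600,90,180)]))
m_pl=m&(p.min(-1)>110); bar=m&(z>30)
print("plate z",np.nanmedian(z[m_pl&(z<20)]),"bar z",np.nanpercentile(z[bar],[10,50,90]),bar.sum())
# outline via ray-plane intersection at z=6
f,cx,cy,R,t=K("top"); C=-R.T@t
def ray(u,v,z0):
    r=R.T@np.array([(u-cx)/f,(v-cy)/f,1]); return C+r*(z0-C[2])/r[2]
mm=cv2.morphologyEx(((m&(p.min(-1)>90))|bar).astype(np.uint8),cv2.MORPH_CLOSE,np.ones((3,3)))
c=max(cv2.findContours(mm,0,1)[0],key=cv2.contourArea)[:,0]
pts=np.array([ray(u,v,6)[:2] for u,v in c],np.float32); print("plate rect",cv2.minAreaRect(pts))
b=W[bar&(z>40)]; print("bar top pts",len(b),b.mean(0), cv2.minAreaRect(b[:,:2].astype(np.float32)))
hole=box(403,422,215,240)&(p.min(-1)<110); vv,uu=np.nonzero(hole); print("hole", ray(uu.mean(),vv.mean(),3))
# board
q=box(212,268,150,240)&(sat<25)&(d>0)&(z>20)
P=W[q]
rng=np.random.default_rng(0);best=None
for _ in range(400):
    a=P[rng.choice(len(P),3,False)];n=np.cross(a[1]-a[0],a[2]-a[0]);L=np.linalg.norm(n)
    if L<1:continue
    n/=L;n*=np.sign(n[2]);k=np.abs((P-a[0])@n)<2
    if best is None or k.sum()>best.sum():best=k
Q=P[best];c0=Q.mean(0);n=np.linalg.svd(Q-c0)[2][2];n*=np.sign(n[2]);print("board n",n,"tilt",np.degrees(np.arccos(n[2])),best.sum(),len(P))
ex=np.array([0,0,1])-n*n[2];ex/=np.linalg.norm(ex)
r=cv2.minAreaRect(Q[:,:2].astype(np.float32));print("board rect",r,"yaw by normal",np.degrees(np.arctan2(ex[1],ex[0])),c0)
np.savez("board.npz",c=c0,n=n)
im=[cv2.resize(p[y0:y0+110,x0:x0+100,::-1],None,fx=4,fy=4,interpolation=cv2.INTER_CUBIC) for x0,y0 in((200,140),(365,165))]
cv2.imwrite("pics/crop1.png",np.hstack(im))
E
python3 m.py
```

```text
bench z 0.11895555793077076
plate z 5.863298454626889 bar z [41.55323974 46.09824398 49.23398602] 96
plate rect ((517.4789428710938, -267.40203857421875), (95.07610321044922, 134.64060974121094), 81.00992584228516)
bar top pts 89 [ 555.02073648 -272.65772085   46.16369817] ((555.2513427734375, -272.9312744140625), (64.50562286376953, 9.928130149841309), 81.34977722167969)
hole [ 498.40041751 -265.27063178    3.        ]
board n [-0.37784593 -0.01054962  0.92580838] tilt 22.209430631615486 1592 2697
board rect ((576.50634765625, 215.0679931640625), (184.24256896972656, 100.23372650146484), 0.9074949622154236) yaw by normal 1.5993076229656493 [584.7067972  213.66550418  65.09774276]
```

View pics/crop1.png

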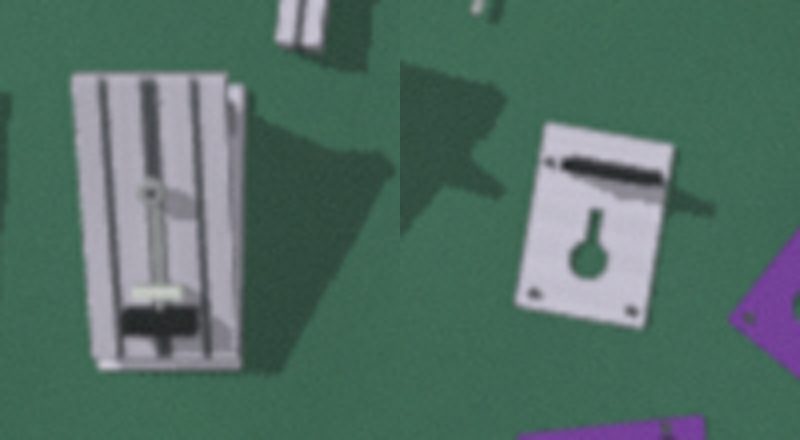

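The crop confirms the choice: the bare plate has its bar at the top, its hole at about (412,229) and its slot running towards the bar. The empty board has its screw head at about (237,187), with the white plunger and black housing downhill. I'll move above the bar and straddle it along its 64 mm length, so the plate can pivot to the slope angle in the grip.

```bash
python3 -m crank '[[41.25,-13.9,0,0.538,8.5],[41.25,-13.9,0,0.538,8.5],[41.25,-13.9,0,0.538,8.5],[41.25,-13.9,0,0.538,8.5],[41.25,-13.9,0,0.538,8.5],[41.25,-13.9,0,0.538,8.5],[41.25,-13.9,0,0.538,8.5],[41.25,-13.9,0,0.538,8.5],[41.25,-13.9,0,0.538,8.5],[41.25,-13.9,0,0.538,8.5],[41.25,-13.9,10,0.538,8.5],[41.25,-13.9,13,0.538,8.5],[41.25,-13.9,13,0.538,8.5],[41.25,-13.9,13,0.538,8.5],[41.25,-13.9,13,0.538,8.5],[41.25,-13.9,13,0.538,8.5]]'
cat > b.py <<'E'
from h import *
z=np.load("board.npz");n=z["n"];c=z["c"]
yaw=np.radians(1.3)
# groove-aligned frame
def frame(n,yaw):
    ex=np.array([np.cos(yaw),np.sin(yaw),0]);ex[2]=-(n[:2]@ex[:2])/n[2];ex/=np.linalg.norm(ex);return ex,np.cross(n,ex)
ex,ey=frame(n,yaw);o=c+ex*(-(c-np.array([576,214.5,0]))@ex)
print("origin",o,ex,ey)
S=3;im=[]
for nm in("top","side"):
  p=np.load(f"{nm}p0.npy")
  for h in(0,14):
    xs=np.arange(120,-140,-1/S);ys=np.arange(65,-65,-1/S)
    X=o+xs[:,None,None]*ex+ys[None,:,None]*ey+h*n
    f,cx,cy,R,t=K(nm);q=X@R.T+t
    im.append(cv2.remap(p,(f*q[...,0]/q[...,2]+cx).astype(np.float32),(f*q[...,1]/q[...,2]+cy).astype(np.float32),1))
out=np.hstack(im[:]);out=cv2.resize(out,None,fx=.5,fy=.5,interpolation=3)
cv2.imwrite("pics/rect.png",out[...,::-1]);print(out.shape)
d=np.load("top0.npy");W=cloud("top",d);L=np.stack([(W-o)@ex,(W-o)@ey,(W-o)@n],-1)
k=(L[...,2]>8)&(L[...,2]<20)&(abs(L[...,1])<20)&(abs(L[...,0])<100)
for lo,hi in((-20,40),(-60,-20),(-100,-60)):
    s=L[k&(L[...,0]>lo)&(L[...,0]<=hi)];print(lo,len(s),s.mean(0) if len(s) else "",s.min(0),s.max(0))
q=(abs(L[...,2])<3)&(abs(L[...,0])<130)&(abs(L[...,1])<70);s=L[q]
print("extent",[ (round(np.percentile(s[:,i],.5),1),round(np.percentile(s[:,i],99.5),1)) for i in(0,1)])
for a in range(-100,100,40):
    t=s[(s[:,0]>a)&(s[:,0]<a+40)];print(a,np.percentile(t[:,1],[1,99]).round(1),t[:,2].mean().round(2))
E
python3 b.py
```

```text
time: 1.7
tool_pos: [556.5, -274.2, 126.4]
tcp_rot: [179.9, -0.2, -8.9]
ft_force: [0.5, 0.3, 1.3]
finger_gap: 84.8
grip_force: 0.0
origin [554.48923181 212.97977169  52.75737241] [0.92557189 0.02100416 0.37798876] [-0.02343347  0.99972373  0.0018281 ]
(390, 780, 3)
-20 9 [-6.1797325   2.27760484 10.17103317] [-19.28988864 -12.64312868   8.06342845] [38.54027365 15.33111068 16.60009594]
-60 144 [-37.3441398    0.40220448  13.98202256] [-52.0541283  -19.73173038   8.37891564] [-20.15855976  19.58301772  19.33007703]Traceback (most recent call last):
  File "b.py", line 22, in <module>
    s=L[k&(L[...,0]>lo)&(L[...,0]<=hi)];print(lo,len(s),s.mean(0) if len(s) else "",s.min(0),s.max(0))
                                                                                    ~~~~~^^^
    return umr_minimum(a, axis, None, out, keepdims, initial, where)
ValueError: zero-size array to reduction operation minimum which has no identity
```

View pics/rect.png

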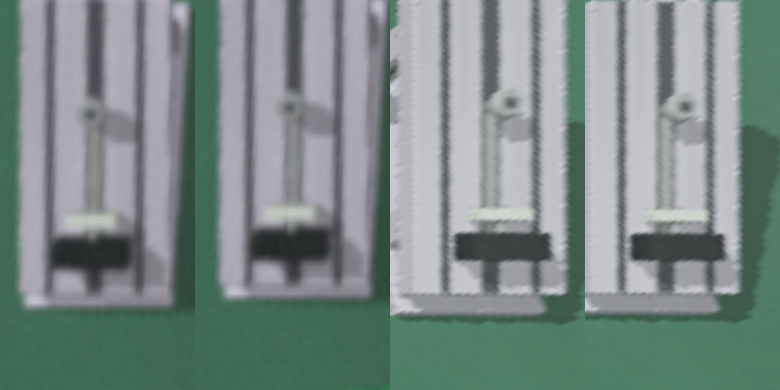

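The rectified views put the head at x≈50.5 mm in my board frame, and both cameras agree on that. They differ by about 4 mm in y, for both groove and screw, so that is calibration bias. I'll settle it by relative measurement once the plate is above the dock. Now I descend and grip.

```bash
python3 -m crank '[[-0.15,-0.1,4,0,8.5],[-0.15,-0.1,7,0,8.5],[-0.15,-0.1,8.5,0,8.5],[-0.15,-0.1,9.2,0,8.5],[-0.15,-0.1,9.2,0,8.5],[-0.15,-0.1,9.2,0,8.5],[-0.15,-0.1,9.2,0,5.5],[-0.15,-0.1,9.2,0,5.5],[-0.15,-0.1,9.2,0,5.5],[-0.15,-0.1,9.2,0,5.5],[-0.15,-0.1,9.2,0,5.5],[-0.15,-0.1,9.2,0,5.5],[-0.15,-0.1,9.2,0,5.5],[-0.15,-0.1,9.2,0,5.5]]' 25
```

```text
time: 3.1
tool_pos: [555.0, -272.7, 33.3]
tcp_rot: [179.9, -0.2, -8.8]
ft_force: [0.1, 0.2, 6.3]
finger_gap: 64.0
grip_force: 27.7
```

```bash
python3 -m crank '[[-0.2,0,-0.6,0,5.5],[-0.5,0,-1.2,0,5.5],[-0.9,0,-1.8,0,5.5],[-1.3,0,-2.4,0,5.5],[-1.6,0,-3.0,0,5.5],[-2.0,0,-3.6,0,5.5],[-2.0,0,-3.6,0,5.5],[-2.0,0,-3.6,0,5.5]]' 25
cat > pl.py <<'E'
from h import *
import sys
# fit plane of held plate: aluminium pixels near TCP, from both cameras
s=sense();T=np.array(s["tool_pos"]);print("t",s["time"],T.round(1),s["finger_gap"],np.round(s["ft_force"],1))
psi=np.radians(s["tcp_rot"][2]);a=np.array([np.cos(psi),np.sin(psi),0]);b=np.array([-np.sin(psi),np.cos(psi),0])
for nm in("top","side"):
    p,d=snapshot(nm);np.save(nm+"_l.npy",d);np.save(nm+"p_l.npy",p);cv2.imwrite(f"pics/{nm}_{sys.argv[1]}.png",p[...,::-1])
    W=cloud(nm,d);D=W-T;x=D@a;y=D@b;zz=D[...,2]
    sat=p.max(-1).astype(int)-p.min(-1)
    k=(x>-110)&(x<45)&(abs(y)<50)&(zz<-5)&(zz>-110)&(sat<30)&(p.min(-1)>100)
    P=np.stack([x,y,zz],-1)[k]
    if len(P)<50: print(nm,len(P));continue
    rng=np.random.default_rng(0);best=None
    for _ in range(400):
        q=P[rng.choice(len(P),3,False)];n=np.cross(q[1]-q[0],q[2]-q[0]);L=np.linalg.norm(n)
        if L<1:continue
        kk=np.abs((P-q[0])@n/L)<2
        if best is None or kk.sum()>best.sum():best=kk
    Q=P[best];c=Q.mean(0);n=np.linalg.svd(Q-c)[2][2];n*=np.sign(n[2])
    print(nm,best.sum(),len(P),"pitch",np.degrees(np.arctan2(-n[0],n[2])).round(1),"roll",np.degrees(np.arctan2(n[1],n[2])).round(1),"c",c.round(1),"x",np.percentile(Q[:,0],[1,99]).round(1),"y",np.percentile(Q[:,1],[1,99]).round(1))
E
python3 pl.py a
```

```text
time: 3.9
tool_pos: [534.1, -268.8, 67.6]
tcp_rot: [180.0, -0.0, -8.8]
ft_force: [-0.7, -0.3, -3.6]
finger_gap: 63.6
grip_force: 28.4
t 3.9 [ 534.1 -268.8   67.6] 63.58494926673847 [-0.7 -0.3 -3.6]
top 228 415 pitch -0.5 roll 0.3 c [-46.8  25.1 -26.9] x [-100.8   26.2] y [-43.1  46.2]
side 433 528 pitch -0.2 roll 0.2 c [-48.3   5.1 -26.4] x [-103.3   23.4] y [-45.   45.9]
```

At 25 N the plate stays level in the grip. So I'll tilt it by pressing its uphill edge on the board's top end, offset sideways to clear the screw, until it lies flush at 22°. First I need the board's extents and the pivot targets.

```bash
sed -i '/^k=(L/,/s=L\[k&/d' b.py
cat >> b.py <<'E'
# bias-checked frame: C = top-end corner mid
for off in(0,60):
  Cn=o+ex*123+ey*(1+off)
  up=np.array([0,0,1.]);h=np.array([np.cos(yaw),np.sin(yaw),0])
  lev=Cn-24*h+30*up; fin=Cn-24*ex+30*n
  print(off,"corner",Cn.round(1),"TCP level",(lev+3*up).round(1),"TCP flush",(fin+3*up).round(1))
scr=o+ex*50.5+ey*0; piv=scr+ex*63+n*30
print("place TCP (piv+3)",(piv+3*up).round(1),"screw base",scr.round(1),"n",n)
E
python3 b.py
```

```text
origin [554.48923181 212.97977169  52.75737241] [0.92557189 0.02100416 0.37798876] [-0.02343347  0.99972373  0.0018281 ]
(390, 780, 3)
extent [(np.float64(-128.0), np.float64(123.3)), (np.float64(-48.1), np.float64(51.3))]
-100 [-45.9  50.9] 0.1
-60 [-47.5  51.5] 0.04
-20 [-46.8  50.8] 0.02
20 [-47.5  50.7] -0.12
60 [-47.3  50.5] -0.07
0 corner [668.3 216.6  99.3] TCP level [644.3 216.  132.3] TCP flush [634.8 215.7 121. ]
60 corner [666.9 276.5  99.4] TCP level [642.9 276.  132.4] TCP flush [633.4 275.7 121.1]
place TCP (piv+3) [648.2 215.  126.4] screw base [601.2 214.   71.8] n [-0.37784593 -0.01054962  0.92580838]
```

```bash
python3 -m crank '[[0,0,-4,0,5.5],[0,0,-8,0,5.5],[0,0,-12,0,5.5],[0,0,-16,0,5.5],[0.2,-4,-16.2,-0.03,5.5],[0.5,-8,-16.2,-0.06,5.5],[0.7,-12,-16.2,-0.1,5.5],[0.9,-16,-16.2,-0.14,5.5],[1.1,-20,-16.2,-0.176,5.5],[1.3,-24,-16.2,-0.176,5.5],[1.5,-28,-16.2,-0.176,5.5],[1.6,-32,-16.2,-0.176,5.5],[1.8,-36,-16.2,-0.176,5.5],[2,-40,-16.2,-0.176,5.5],[2.1,-44,-16.2,-0.176,5.5],[2.2,-48,-16.2,-0.176,5.5],[2.3,-52,-16.2,-0.176,5.5],[2.4,-55.5,-16.2,-0.176,5.5],[2.4,-55.5,-13,-0.176,5.5],[2.4,-55.5,-9,-0.176,5.5]]' 40
python3 -m crank '[[0,0,0,0,5.5],[0,0,0,0,5.5]]' 20; python3 pl.py b
```

```text
time: 6.0
tool_pos: [644.6, 278.4, 158.8]
tcp_rot: [-179.9, -0.3, 1.4]
ft_force: [1.5, -0.4, -3.4]
finger_gap: 63.5
grip_force: 48.9
time: 6.2
tool_pos: [641.9, 275.6, 155.9]
tcp_rot: [179.9, 0.2, 1.2]
ft_force: [-0.3, 0.3, -2.3]
finger_gap: 63.2
grip_force: 48.7
t 6.2 [641.9 275.6 155.9] 63.187199391642594 [-0.3  0.3 -2.3]
top 344 807 pitch -0.5 roll 0.4 c [-48.8 -27.  -27.3] x [-101.3   10.4] y [-44.4   0. ]
side 1535 2338 pitch -0.1 roll 0.1 c [-48.7   4.9 -23.8] x [-102.1   23.7] y [-45.  45.]
```

```bash
python3 -m crank '[[0,0,1,0,5.5],[0,0,2,0,5.5],[0,0,2.3,0,5.5],[-0.1,0,2.5,0,5.5],[-0.2,0,2.65,0,5.5],[-0.3,0,2.75,0,5.5],[-0.4,0,2.85,0,5.5],[-0.5,0,2.97,0,5.5]]' 20
python3 - <<'E'
from bench import sense
s=sense();print(s["ft_force"],s["wrist_torque"],s["grip_force"])
E
```

```text
time: 7.1
tool_pos: [641.1, 275.8, 131.4]
tcp_rot: [-180.0, -0.5, 1.2]
ft_force: [1.9, -1.6, 7.8]
finger_gap: 62.6
grip_force: 49.9
[ 1.94034829 -1.62125489  7.75810091] [-0.76941173 -0.74400322 -0.02040407] 49.91354048252106
```

```bash
python3 -m crank '[[0,0,0,0,5.5],[0,0,0,0,5.5]]' 20;  python3 -m crank '[[-0.1,0,0.1,0,5.5],[-0.2,0,0.2,0,5.5],[-0.3,0,0.35,0,5.5],[-0.4,0,0.5,0,5.5],[-0.4,0,0.5,0,5.5],[-0.4,0,0.5,0,5.5]]' 20; python3 pl.py c
```

```text
time: 7.3
tool_pos: [640.8, 275.8, 131.2]
tcp_rot: [-180.0, -0.4, 1.2]
ft_force: [4.3, -3.0, 8.0]
finger_gap: 63.0
grip_force: 50.1
time: 7.9
tool_pos: [636.0, 276.0, 126.3]
tcp_rot: [-180.0, -0.3, 1.2]
ft_force: [-1.9, -2.9, 11.2]
finger_gap: 63.5
grip_force: 51.8
t 7.9 [636.  276.  126.3] 63.45381624259354 [-1.9 -2.9 11.2]
top 343 690 pitch 10.9 roll 0.7 c [-39.3 -27.2 -34.5] x [-92.8  32.9] y [-45.7  -3.4]
side 1640 2312 pitch 10.4 roll 0.5 c [-43.1   3.7 -34.2] x [-95.8  28.1] y [-45.7  44.1]
```

The pitch is now about 10.7° and the press force only about 11 N. I'll continue to flush.

```bash
python3 -m crank '[[-0.1,0,0.15,0,5.5],[-0.2,0,0.3,0,5.5],[-0.3,0,0.45,0,5.5],[-0.4,0,0.6,0,5.5],[-0.4,0,0.7,0,5.5],[-0.4,0,0.7,0,5.5],[-0.4,0,0.7,0,5.5]]' 20; python3 pl.py d
```

```text
time: 8.7
tool_pos: [631.2, 275.9, 119.3]
tcp_rot: [-180.0, -0.2, 1.2]
ft_force: [-6.8, -3.2, 14.4]
finger_gap: 63.5
grip_force: 54.0
t 8.7 [631.2 275.9 119.3] 63.54097555951876 [-6.8 -3.2 14.4]
top 305 686 pitch 21.2 roll 1.2 c [-33.  -27.  -40.8] x [-99.   35.2] y [-45.3  -4.9]
side 1698 2457 pitch 21.0 roll 0.6 c [-34.8   3.3 -40.2] x [-85.4  32.7] y [-45.4  44.2]
```

```bash
python3 -m crank '[[-0.4,0,-1,0,5.5],[-0.4,0,-2.5,0,5.5],[-0.4,0,-4.5,0,5.5],[-0.2,2,-4.5,0,5.5],[0,4,-4.5,0,5.5],[0.2,6.1,-4.5,0,5.5],[0.2,6.1,-4.5,0,5.5],[0.2,6.1,-4.5,0,5.5],[0.2,6.1,-4.5,0,5.5]]'; python3 pl.py e
python3 - <<'E'
import cv2,numpy as np
p=cv2.imread("pics/top_e.png")[130:260,190:310];q=cv2.imread("pics/side_e.png")[190:310,200:340]
cv2.imwrite("pics/e.png",np.hstack([cv2.resize(p,(370,400),interpolation=2),cv2.resize(q,(430,400),interpolation=2)]))
E
```

```text
time: 9.7
tool_pos: [633.0, 214.5, 159.9]
tcp_rot: [-180.0, 0.1, 1.2]
ft_force: [0.2, 0.2, -3.3]
finger_gap: 63.3
grip_force: 51.9
t 9.7 [633.  214.5 159.9] 63.31804925778606 [ 0.2  0.2 -3.3]
top 309 606 pitch 20.3 roll 1.0 c [-35.8 -17.2 -41. ] x [-84.9  36.4] y [-45.4  44.6]
side 1448 3153 pitch 20.0 roll 0.5 c [-34.9   4.5 -39.3] x [-86.1  33.3] y [-44.9  44.9]
```

View pics/e.png

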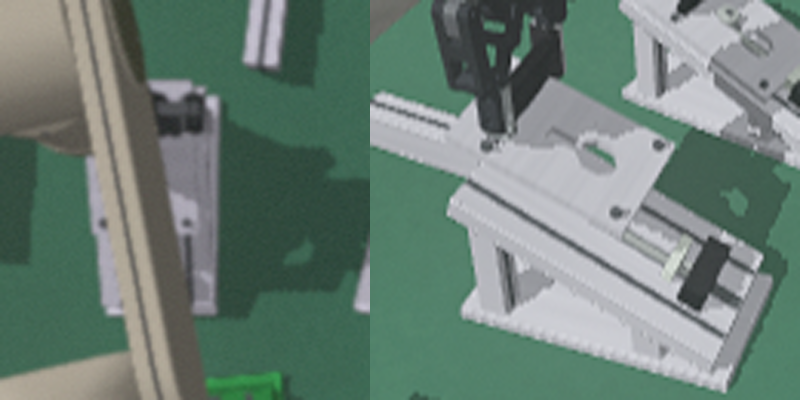

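The side view shows the plate tilted over the board with clear space below it. The top view is blocked by the arm, so I'll measure the board, screw and plate with the side camera only, which cancels its bias.

```bash
cat > s.py <<'E'
from h import *
z=np.load("board.npz");n0=z["n"]
o=np.array([554.49,212.98,52.76]);yaw=np.radians(1.3)
ex=np.array([np.cos(yaw),np.sin(yaw),0]);ex[2]=-(n0[:2]@ex[:2])/n0[2];ex/=np.linalg.norm(ex);ey=np.cross(n0,ex)
d=np.load("side0.npy");p=np.load("sidep0.npy");W=cloud("side",d);sat=p.max(-1).astype(int)-p.min(-1)
L=np.stack([(W-o)@ex,(W-o)@ey,(W-o)@n0],-1)
k=(abs(L[...,2])<6)&(L[...,0]>-80)&(L[...,0]<128)&(abs(L[...,1])<60)&(sat<30)&(p.min(-1)>120)
Q=L[k];c=Q.mean(0)
for _ in range(3):
    m=np.linalg.svd(Q-c,full_matrices=False)[2][2];m*=np.sign(m[2]);r=(Q-c)@m;Q=Q[abs(r)<1.5];c=Q.mean(0)
print("side board plane in my frame: normal",m.round(4),"height at c",c.round(2),"x",np.percentile(Q[:,0],[.3,99.7]).round(1))
for a in(-70,-30,10,50,90):
    t=Q[(Q[:,0]>a)&(Q[:,0]<a+35)];print(a,np.percentile(t[:,1],[1,99]).round(1),t[:,2].mean().round(2))
# screw head: points 9..16 above plane near x 50
hgt=(L-c)@m
k=(hgt>10.5)&(hgt<17)&(abs(L[...,0]-50)<20)&(abs(L[...,1])<20);H=L[k];print("head",k.sum(),H.mean(0),H.min(0),H.max(0),np.median(hgt[k]))
# switch
k=(hgt>9)&(hgt<20)&(abs(L[...,0]+20)<25)&(abs(L[...,1])<30);H=L[k];print("switch",k.sum(),H.mean(0),np.percentile(H,[2,98],axis=0))
# held plate
d=np.load("side_l.npy");p=np.load("sidep_l.npy");W=cloud("side",d);sat=p.max(-1).astype(int)-p.min(-1)
L=np.stack([(W-o)@ex,(W-o)@ey,(W-o)@n0],-1)
k=(L[...,2]>22)&(L[...,2]<80)&(L[...,0]>0)&(L[...,0]<190)&(abs(L[...,1])<60)&(sat<30)&(p.min(-1)>100)
P=L[k];rng=np.random.default_rng(0);b=None
for _ in range(300):
    q=P[rng.choice(len(P),3,False)];nn=np.cross(q[1]-q[0],q[2]-q[0]);l=np.linalg.norm(nn)
    if l<1: continue
    kk=abs((P-q[0])@nn/l)<1.5
    if b is None or kk.sum()>b.sum():b=kk
Q=P[b];c2=Q.mean(0);m2=np.linalg.svd(Q-c2,full_matrices=False)[2][2];m2*=np.sign(m2[2])
print("plate",len(Q),"normal",m2.round(4),c2.round(1),"x",np.percentile(Q[:,0],[.3,99.7]).round(1),"y",np.percentile(Q[:,1],[.5,99.5]).round(1))
for a in range(30,150,20):
    t=Q[(Q[:,0]>a)&(Q[:,0]<a+20)];print(a,len(t),np.percentile(t[:,1],[1,99]).round(1),t[:,2].mean().round(1)) if len(t)>20 else 0
E
python3 s.py
```

```text
side board plane in my frame: normal [0.0043 0.0095 0.9999] height at c [27.53  5.51  1.19] x [-76.2 122.7]
-70 [-47.6  50.7] 1.44
-30 [-46.9  50.7] 1.43
10 [-47.7  50.9] 1.23
50 [-47.7  50.6] 0.94
90 [-47.7  50.6] 0.86
head 56 [47.53074042  2.52356597 14.68365491] [38.01129645 -7.13246395 11.97976301] [56.86880398 10.46441414 17.13213164] 13.735702198952918
switch 142 [-34.68354162   3.8799132   15.48600002] [[-44.76938412 -20.78491188  10.71518433]
 [-20.70052178  26.20277344  19.11378214]]
plate 1330 normal [0.0369 0.0158 0.9992] [66.   4.8 46.4] x [ 10.8 139.9] y [-45.3  45. ]
30 240 [-44.7  44.3] 47.4
50 217 [-44.   44.4] 46.6
70 254 [-44.8  44.6] 45.9
90 249 [-44.4  44.6] 45.1
110 49 [-6.2 45.6] 43.8
130 66 [-44.5  45. ] 43.4
```

```bash
python3 -m crank '[[0.1,-0.15,0.6,0,5.5],[0.3,-0.15,1.2,0,5.5],[0.46,-0.15,1.76,0,5.5],[0.46,-0.15,1.76,0,5.5],[0.46,-0.15,1.76,0,5.5],[0.46,-0.15,1.76,0,5.5],[0.46,-0.15,1.76,0,5.5]]'; python3 pl.py f; sed 's/L\[...,2\]>22/L[...,2]>15/' s.py > s2.py; python3 s2.py | sed -n '/plate/,$p'
python3 - <<'E'
import cv2
q=cv2.imread("pics/side_f.png")[205:285,240:340];cv2.imwrite("pics/f.png",cv2.resize(q,(750,600),interpolation=2))
E
```

```text
time: 10.5
tool_pos: [638.1, 216.4, 143.4]
tcp_rot: [-180.0, -0.0, 1.2]
ft_force: [0.0, -0.0, -3.1]
finger_gap: 63.4
grip_force: 51.9
t 10.5 [638.1 216.4 143.4] 63.41469534129834 [ 0.  -0.  -3.1]
top 281 707 pitch 21.2 roll 0.4 c [-37.9 -14.7 -41.8] x [-84.2  36. ] y [-45.2  44.5]
side 1424 3229 pitch 20.0 roll 0.5 c [-35.2   4.1 -39.7] x [-86.1  33.2] y [-45.8  44.6]
plate 1308 normal [0.0357 0.0131 0.9993] [64.4  4.8 28.9] x [  9.4 138.5] y [-44.6  46.2]
30 230 [-44.4  45.8] 29.8
50 222 [-44.2  45.6] 29.0
70 246 [-43.4  45.6] 28.3
90 235 [-43.   46.1] 27.8
110 50 [22.6 46.4] 26.3
130 56 [-42.4  46.7] 26.3
```

View pics/f.png

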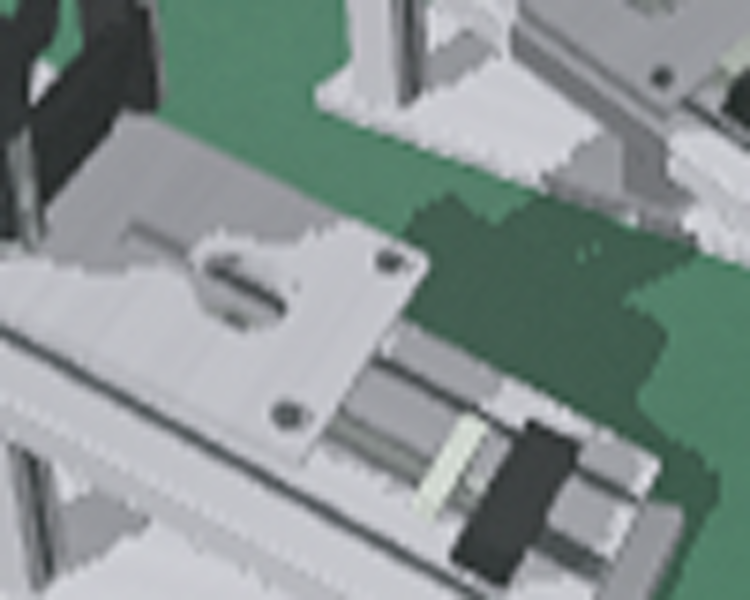

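```bash
python3 -m crank '[[0.1,-0.07,0.3,0,5.5],[0.23,-0.07,0.56,0,5.5],[0.23,-0.07,0.56,0,5.5],[0.23,-0.07,0.56,0,5.5],[0.23,-0.07,0.56,0,5.5]]'; python3 pl.py g; sed 's/L\[...,2\]>22/L[...,2]>12/;s/L\[...,0\]>0)/L[...,0]>5)/' s.py > s2.py; python3 s2.py | sed -n '/plate/,$p'
python3 - <<'E'
import cv2,numpy as np
from h import proj
p=cv2.imread("pics/side_g.png");q=cv2.resize(p[220:270,245:305],(720,600),interpolation=2)
o=np.array([554.49,212.98,52.76]);n=np.load("board.npz")["n"];y=np.radians(1.3)
ex=np.array([np.cos(y),np.sin(y),0]);ex[2]=-(n[:2]@ex[:2])/n[2];ex/=np.linalg.norm(ex);ey=np.cross(n,ex)
for a in np.arange(0,2*np.pi,.15):
    u,v=proj("side",o+ex*(48.8+8*np.cos(a))+ey*(1.6+8*np.sin(a))+n*15.1)
    cv2.circle(q,(int((u-245+.5)*12),int((v-220+.5)*12)),2,(0,0,255),-1)
cv2.imwrite("pics/g.png",q)
E
```

```text
time: 11.1
tool_pos: [640.2, 217.1, 137.4]
tcp_rot: [180.0, 0.0, 1.2]
ft_force: [-0.2, -0.0, -1.9]
finger_gap: 63.0
grip_force: 51.9
t 11.1 [640.2 217.1 137.4] 62.96054468119951 [-0.2 -0.  -1.9]
top 290 661 pitch 20.7 roll -0.2 c [-36.9 -16.  -41.1] x [-86.  35.] y [-44.7  44.5]
side 1412 3135 pitch 20.0 roll 0.5 c [-34.5   3.9 -39.3] x [-86.1  33.4] y [-45.7  44.4]
plate 1281 normal [0.0369 0.0142 0.9992] [64.5  5.4 22.6] x [  9.1 138.1] y [-43.6  46.8]
30 216 [-43.4  45.5] 23.6
50 217 [-42.8  46.2] 22.6
70 247 [-41.9  46.6] 22.1
90 227 [-42.5  46. ] 21.3
110 54 [27.1 47.9] 20.0
130 53 [-42.5  46.8] 19.8
```

View pics/g.png

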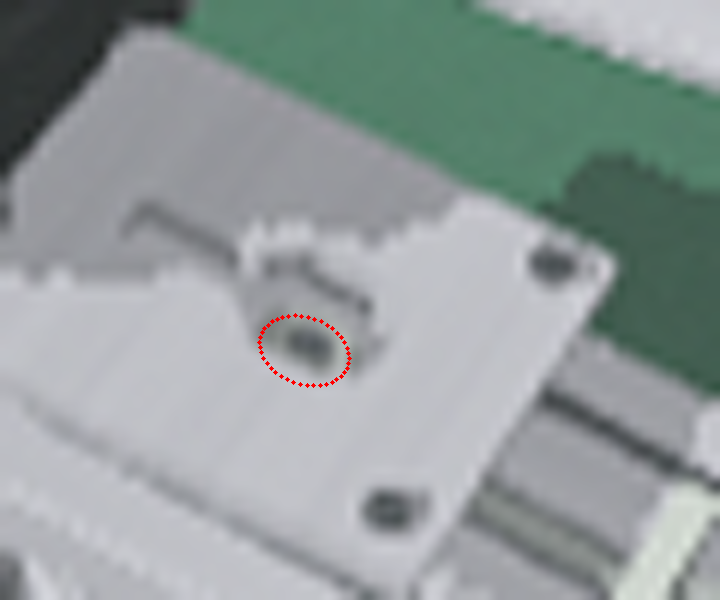

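The screw head's socket is visible at (308,345), inside the predicted circle, and the hole is over it. I'll descend along the board normal.

```bash
python3 -m crank '[[0.05,0,0.3,0,5.5],[0.15,0,0.5,0,5.5],[0.22,0,0.7,0,5.5],[0.29,0,0.85,0,5.5],[0.36,0,1.0,0,5.5],[0.41,0,1.15,0,5.5],[0.46,0,1.3,0,5.5],[0.46,0,1.3,0,5.5],[0.46,0,1.3,0,5.5]]'; python3 -m crank '[[0.03,0,0.1,0,5.5],[0.05,0,0.2,0,5.5],[0.05,0,0.3,0,5.5],[0.05,0,0.3,0,5.5],[0.05,0,0.3,0,5.5]]';python3 pl.py i;  sed 's/L\[...,2\]>22/L[...,2]>4/;s/L\[...,0\]>0)/L[...,0]>9)/' s.py > s2.py; python3 s2.py | sed -n '/plate/,$p'
```

```text
time: 12.1
tool_pos: [644.8, 217.2, 124.8]
tcp_rot: [-180.0, -0.0, 1.3]
ft_force: [-2.9, -0.5, 1.8]
finger_gap: 63.0
grip_force: 52.4
time: 12.6
tool_pos: [644.9, 217.2, 124.6]
tcp_rot: [180.0, 0.0, 1.3]
ft_force: [-16.1, -5.8, 20.1]
finger_gap: 63.3
grip_force: 54.2
t 12.6 [644.9 217.2 124.6] 63.25738709968011 [-16.1  -5.8  20.1]
top 301 685 pitch 20.2 roll 0.5 c [-36.7 -12.6 -40.9] x [-84.9  35.1] y [-45.   44.1]
side 1411 2824 pitch 20.0 roll 0.7 c [-34.6   4.1 -39.3] x [-86.2  33.2] y [-45.2  44.6]
plate 1273 normal [0.0384 0.0122 0.9992] [64.4  6.   9. ] x [  9.5 137.1] y [-43.5  47.2]
30 215 [-43.4  46.5] 9.9
50 216 [-42.6  45.9] 9.1
70 250 [-42.5  46.1] 8.4
90 221 [-40.9  46.3] 7.7
110 50 [23.7 47.3] 6.2
130 55 [-43.1  47.2] 6.3
```

The head is through: the plate's top end touches and its low end is about 3–4 mm up. I'll ease off the press and release, and it should settle flat.

```bash
python3 -m crank '[[0,0,-0.15,0,5.5],[0,0,-0.25,0,5.5],[0,0,-0.25,0,5.5],[0,0,-0.25,0,6.5],[0,0,-0.25,0,7.5],[0,0,-0.25,0,8.5],[0,0,-0.25,0,8.5],[0,0,-0.25,0,8.5],[0,0,-0.25,0,8.5],[0,0,-0.25,0,8.5],[0,0,-0.25,0,8.5]]';python3 pl.py j;  python3 s2.py | sed -n '/plate/,$p'
python3 - <<'E'
import cv2
q=cv2.imread("pics/side_j.png")[200:290,230:350];cv2.imwrite("pics/j.png",cv2.resize(q,(800,600),interpolation=2))
E
```

```text
time: 13.8
tool_pos: [645.3, 217.2, 123.9]
tcp_rot: [-180.0, 0.0, 1.2]
ft_force: [0.1, 0.4, 0.1]
finger_gap: 85.7
grip_force: 0.0
t 13.8 [645.3 217.2 123.9] 85.67392776199445 [0.1 0.4 0.1]
top 293 662 pitch 26.6 roll -0.8 c [-58.6  -8.7 -54.7] x [-108.9   -2.4] y [-49.  48.]
side 1371 2785 pitch 21.8 roll 0.3 c [-33.4   3.5 -40. ] x [-84.8  33.4] y [-44.8  44.6]
plate 1242 normal [0.0051 0.0054 1.    ] [64.3  4.4  6.9] x [  9.4 138.4] y [-43.8  46.9]
30 209 [-43.8  45.9] 7.1
50 209 [-42.6  46.2] 6.9
70 244 [-42.8  46. ] 6.8
90 233 [-42.4  46.7] 6.8
110 28 [-40.7  47.2] 6.6
130 59 [-42.5  46.5] 6.5
```

View pics/j.png

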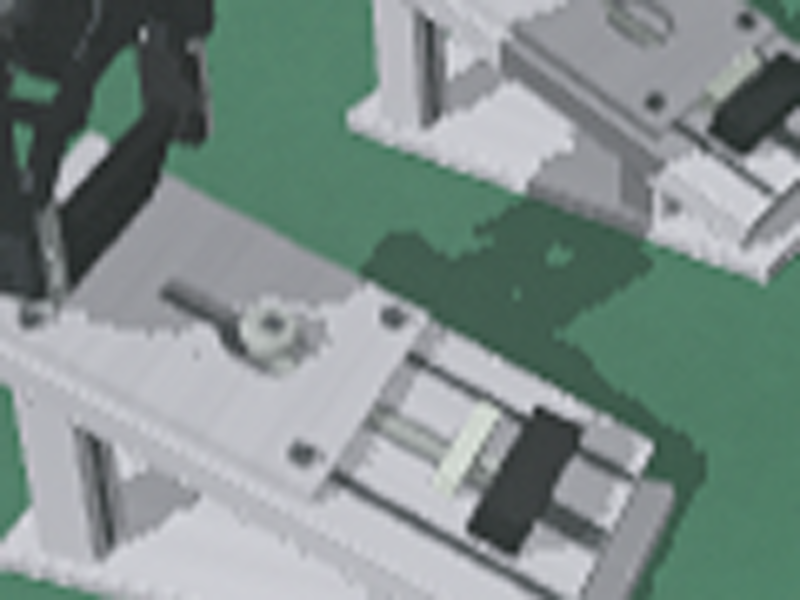

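The plate lies flat with the head through the round hole, and it has been let go. It is about 1.7 mm off in my frame, which is centred on the board, and the plunger is still clear. Next I lift, close the fingers, go uphill of the bar and lower.

```bash
python3 -m crank '[[0,0,-2,0,8.5],[0,0,-4,0,8.5],[0,0,-6,0,8.5],[0,0,-6,0,8.5],[1.5,0,-6,0,4],[3.5,0,-6,0,0],[3.5,0,-6,0,0],[3.5,0,-6,0,0],[3.5,0,-6,0,0],[3.5,0,-4,0,0],[3.5,0,-2.5,0,0],[3.5,0,-1.4,0,0],[3.5,0,-1.4,0,0],[3.5,0,-1.4,0,0]]' 20; python3 -m crank '[[-0.4,0,0,0,0],[-0.8,0,0,0,0],[-0.8,0,0,0,0],[-1.1,0,0.03,0,0],[-1.4,0,0.15,0,0],[-1.4,0,0.15,0,0]]'
python3 - <<'E'
from h import *
p,d=snapshot("side");q=p[190:290,220:350,::-1];cv2.imwrite("pics/k.png",cv2.resize(q,(780,600),interpolation=2))
E
```

```text
time: 15.3
tool_pos: [680.0, 218.0, 137.6]
tcp_rot: [180.0, 0.0, 1.3]
ft_force: [0.5, 0.1, 1.9]
finger_gap: 0.3
grip_force: 0.0
time: 15.9
tool_pos: [665.8, 217.7, 136.2]
tcp_rot: [180.0, 0.0, 1.3]
ft_force: [-0.1, 0.6, -0.1]
finger_gap: -0.1
grip_force: 0.0
```

View pics/k.png

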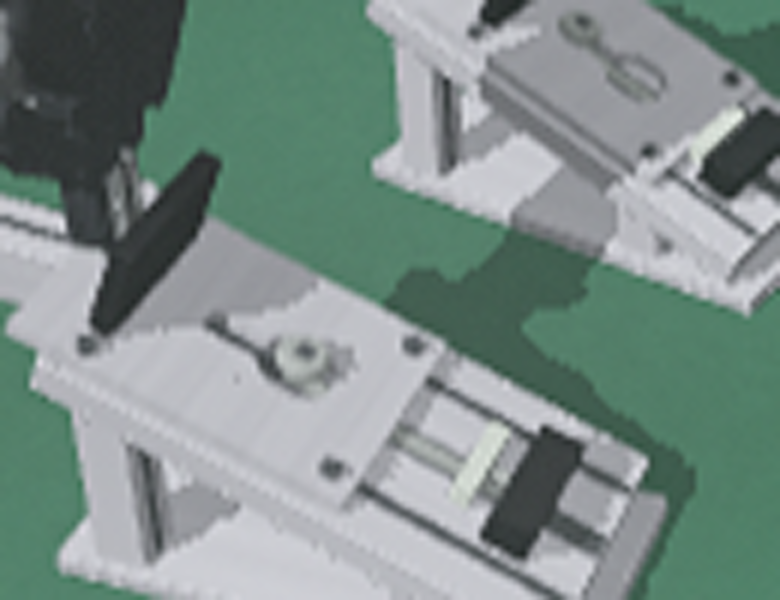

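The closed fingers stand uphill of the bar and clear of the plate, and the plate has not moved. Now I push down the slope.

```bash
python3 -m crank '[[-0.3,0,0.12,0,0],[-0.6,0,0.25,0,0],[-0.9,0,0.37,0,0],[-1.2,0,0.49,0,0],[-1.5,0,0.61,0,0],[-1.8,0,0.73,0,0],[-2.1,0,0.85,0,0],[-2.4,0,0.98,0,0],[-2.4,0,0.98,0,0],[-2.4,0,0.98,0,0]]'; python3 pl.py l; sed 's/L\[...,2\]>22/L[...,2]>4/;s/L\[...,0\]>0)/L[...,0]>-22)/' s.py > s2.py; python3 s2.py | sed -n '/plate/,$p'
```

```text
time: 16.95
tool_pos: [642.0, 217.2, 126.3]
tcp_rot: [180.0, 0.0, 1.3]
ft_force: [0.3, -0.9, 0.6]
finger_gap: 0.6
grip_force: 0.0
t 16.95 [642.  217.2 126.3] 0.6013915410359265 [ 0.3 -0.9  0.6]
top 292 620 pitch 23.1 roll -0.7 c [-58.5 -11.4 -55.6] x [-103.    -4.2] y [-47.9  45.2]
side 1416 2592 pitch 21.8 roll 0.1 c [-52.3   4.9 -51.5] x [-104.7   13.3] y [-45.4  44.9]
plate 1299 normal [ 4.8e-03 -7.0e-04  1.0e+00] [41.6  7.3  7.1] x [-16.2 112.7] y [-44.1  47.2]
30 215 [-42.9  47.1] 7.2
50 230 [-42.6  46.2] 7.0
70 173 [-44.1  46.9] 7.0
90 125 [-41.4  47.8] 6.9
110 25 [ 4.4 46.4] 6.7
```

```bash
python3 -m crank '[[-0.2,0,0.08,0,0],[-0.4,0,0.16,0,0],[-0.55,0,0.22,0,0],[-0.65,0,0.26,0,0],[-0.72,0,0.29,0,0],[-0.72,0,0.29,0,0]]'; python3 -m crank '[[-0.05,0,0.02,0,0],[-0.1,0,0.04,0,0],[-0.1,0,0.04,0,0],[-0.1,0,0.04,0,0]]'; python3 s2.py >/dev/null; python3 pl.py m; python3 s2.py | grep plate
```

```text
time: 17.65
tool_pos: [635.0, 217.0, 123.7]
tcp_rot: [180.0, 0.0, 1.2]
ft_force: [0.6, 0.6, -0.2]
finger_gap: -0.4
grip_force: 0.2
time: 18.05
tool_pos: [634.1, 217.0, 123.3]
tcp_rot: [-180.0, 0.0, 1.2]
ft_force: [1.5, 0.0, 0.1]
finger_gap: -0.0
grip_force: 0.5
t 18.05 [634.1 217.  123.3] -0.04318170151672981 [1.5 0.  0.1]
top 300 674 pitch 20.2 roll 0.5 c [-53.5 -10.9 -54.7] x [-103.2   34.2] y [-48.9  45.3]
side 1422 2750 pitch 21.9 roll -0.0 c [-52.2   5.5 -51.6] x [-104.4   14. ] y [-45.2  44.4]
plate 1257 normal [0.0042 0.0058 1.    ] [34.1  7.3  7.2] x [-21.7 105. ] y [-43.5  46.9]
```

```bash
python3 -m crank '[[-0.05,0,0.02,0,0],[-0.1,0,0.04,0,0],[-0.1,0,0.04,0,0],[-0.1,0,0.04,0,0]]'; python3 -m crank '[[-0.05,0,0.02,0,0],[-0.1,0,0.04,0,0],[-0.1,0,0.04,0,0],[-0.1,0,0.04,0,0]]'
```

```text
time: 18.55
tool_pos: [633.3, 217.0, 123.0]
tcp_rot: [-180.0, -0.0, 1.2]
ft_force: [2.3, -0.5, 0.1]
finger_gap: -0.0
grip_force: 1.2
time: 18.95
tool_pos: [632.9, 217.0, 123.0]
tcp_rot: [-180.0, -0.1, 1.2]
ft_force: [5.9, -0.4, -0.7]
finger_gap: 0.3
grip_force: 2.6
```

```bash
python3 -m crank '[[-0.05,0,0.02,0,0],[-0.12,0,0.05,0,0],[-0.12,0,0.05,0,0],[-0.12,0,0.05,0,0]]'; python3 -m crank '[[0.5,0,-0.2,0,0],[1.5,0,-0.6,0,0],[2.5,0,-1.5,0,0],[2.5,0,-4,0,0],[2.5,0,-8,0,0],[2.5,0,-8,0,0],[2.5,0,-8,0,0],[2.5,0,-8,0,0]]'
python3 - <<'E'
from h import *
p,d=snapshot("side");q=p[190:290,220:350,::-1];cv2.imwrite("pics/n.png",cv2.resize(q,(780,600),interpolation=2));np.save("side_l.npy",d);np.save("sidep_l.npy",p)
E
sed -i 's/>-22)/>-29)/' s2.py; python3 s2.py | grep plate
```

```text
time: 19.35
tool_pos: [632.6, 217.0, 123.2]
tcp_rot: [-180.0, -0.2, 1.2]
ft_force: [8.6, 0.3, -0.9]
finger_gap: 0.1
grip_force: 4.0
time: 20.15
tool_pos: [655.1, 217.4, 200.7]
tcp_rot: [180.0, 0.1, 1.3]
ft_force: [0.4, 1.0, -0.3]
finger_gap: 0.1
grip_force: 0.0
plate 1384 normal [0.0041 0.0041 1.    ] [34.9  6.3  7.2] x [-25.2 104.4] y [-43.2  47.4]
```

View pics/n.png

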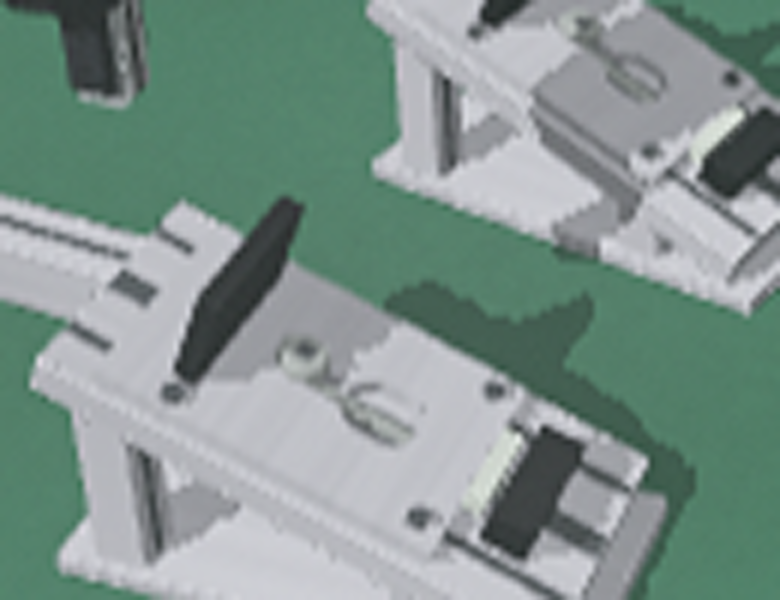

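The plate is home: the screw head sits at the slot's end at (303,355). The plate's lower edge has the plunger pushed in at (497,470), as on the occupied dock. Travel was about 34 mm and the push force rose at the stop. The gripper is clear.

```bash
python3 -c "
from bench import hand_in;print(hand_in())"
```

```text
the job is handed in; nothing more can be done
None
```

I hung the spare plate on the empty dock, let go of it, then pushed it about 34 mm down the slope to the stop with the switch plunger in, and handed the job in at about 20 s; no verdict came back.

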